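# Open the wide parts bin by its lever and ease the lid shut

## Task

So that the stock in the wider of the two lidded bins can be checked, press its lever pad all the way down with your fingertips, keep the lid fully open for two to three seconds, then ease the pad back up so that the lid comes down slowly, never dropping or slamming, until it is fully shut and you let go. Work only by the pad, grasping nothing: do not touch the lids themselves, leave the narrow bin shut, and leave the other things on the bench where they stand.

Things in the scene. Friction and masses are not known exactly. Their poses are not given: they have to be found in the camera images.
- wide_bin: the WIDE bin, fixed to the bench: blue plastic box of bolts 150 mm deep (its x) by 180 mm wide (its y) by 110 mm high on a dark steel plate, with a flat aluminium lid. Origin on the bench under the box's centre; x points from its front (pad side, towards the robot) to its back (lid hinge), z up; turned up to 0.3 rad about z. It may stand left or right of the narrow bin
- wide_pad (a point): centre of the top face of the wide bin's lever pad: black rubber, 44 mm (bin x) by 50 mm (bin y) by 12 mm, in front of the box on a steel rocker lever. At rest 120 mm above the bench at bin x = -0.158, y = 0, its front edge tilted up 0.25 rad; at the stop 49 mm above the bench at bin x = -0.163, front edge tilted down 0.25 rad. The point moves with the pad
- wide_lever (a joint): angle of the wide bin's lever, rad: 0 at rest (pad up), 0.5 at its firm stop (pad fully down; pressing on past it only builds force). Pivot in the bin at x = -0.021, 75 mm up; pressing the pad takes about 2 to 6 N. The lever is linked to the lid and follows it back: let go, the lid falls shut with a slam and throws the pad up
- wide_lid (a joint): angle of the wide bin's lid, rad: 0 shut, 1.1 fully open (front edge up, swinging back away from the pad); always 2.2 times the lever's angle, so 10 mm of pad travel turns it about 0.15 rad
- wide_lid_edge (a point): the wide bin's flat aluminium lid panel (160 mm deep by 192 mm wide by 4 mm): this point is the middle of its front top edge, 115 mm above the bench and at bin x = -0.080 when shut. The panel turns about the bin's y axis on a hinge at bin x = +0.078, 110 mm up; open, this edge stands about 255 mm above the bench. No part of the lid is to be touched
- narrow_bin: the NARROW bin, to be left alone: the same build and materials, with its own lever and pad, 150 mm deep (x) by 100 mm wide (y) by 110 mm high. Origin on the bench under the box's centre, axes as for the wide bin
- narrow_pad (a point): centre of the top face of the narrow bin's lever pad, same pad and position on its bin as on the wide bin; not to be pressed
- narrow_lid (a joint): angle of the narrow bin's lid, rad: 0 shut, 1.1 fully open; stays shut
- narrow_lid_edge (a point): the narrow bin's flat aluminium lid panel (160 mm deep by 112 mm wide by 4 mm): this point is the middle of its front top edge, 115 mm above the bench and at bin x = -0.080 when shut. The panel turns about the bin's y axis on a hinge at bin x = +0.078, 110 mm up; open, this edge stands about 255 mm above the bench. No part of the lid is to be touched
- block: loose stepped steel fixture block, 40 x 50 mm, 50 mm high, standing between the two bins' pads; origin at the centre of its underside. Leave it
- spray: loose grey can with a paper label, 60 mm across, 180 mm high, standing to the robot's right; origin at the centre of its underside. Leave it
- mug: loose white mug, 80 mm across, 90 mm high, standing to the robot's left; origin at the centre of its underside. Leave it

How it is judged:
By the outcome, as a careful person would: the job done as asked, in the order asked, and still so for the second after the job is handed in, with the robot touching nothing.
It also fails if it takes over 43 s, if anything falls off the work surface, if the arm or the gripper's body presses on something with over 40 N, if the wrist force passes 120 N, or if a joint passes its speed limit or range.

## Robot

A 7-joint arm with a two-finger parallel gripper is mounted at the origin on the work surface. World frame = base frame: x ahead of the robot, y to its left, z up, the work surface at z = 0. Lengths are in mm, angles in rad, forces in N, time in s.
With the tool pointing down it reaches from about 400 to 850 mm from the base axis. Payload 4.5 kg.
Tool frame: the origin (TCP) lies at the very end of the fingers, on their centre line; the grasp point (between the pads) lies 19 mm behind it (grip_point_offset is the distance from the TCP to the grasp point, in mm); z points along the fingers, x is the direction in which the jaws open and shut, and the axes are right-handed (so a half turn about z gives the same grasp; the last joint's range is limited). The gripper opens to 85 mm and grips with 20 to 120 N. Pads are 22 mm wide; open, the fingers measure 114 mm over their backs; the gripper's body (76 mm by 85 mm) begins 54 mm behind the grasp point. The pads swing forward as they close: fully open they stand 13 mm farther back than shut.
Start: joints at [-1.156, 0.689, -0.195, 1.565, 0.157, 0.902, -0.215], TCP at [232.272, 580.262, 231.317] pointing down, gripper open.
Joint ranges: [-3.01, 3.01], [-0.46, 2.08], [-1.47, 1.51], [0.13, 2.56], [-1, 4.14], [0.04, 2.09], [-2.66, 2.66]. Speed limits (rad/s): [2.57, 2.57, 3.14, 3.14, 3.14, 3.14, 3.14].

## Interface

Orientations are given as a rotation vector (axis times angle).
In Python, from rig import * gives the robot as it stands.
- The arm moves only by the tool drive_tool, never from a script. Its argument "plan" is a list that holds one entry, the list of rows, each a list of 6 numbers: the shift along the tool's x, y, z in m, then the turn, a rotation vector about the tool's x, y, z in degrees. In form: [[[x, y, z, rx, ry, rz], ...]]. A call has exactly 5 rows; each row is the pose to reach, as a shift and turn from the pose commanded when the call began, along the tool's axes at that moment; what a row does not reach only later rows make up. A row lasts 1/10 s, in which the tool goes at most 50 mm and 8.59 degrees, less where a joint would pass 70% of its speed; a pose out of reach is approached as far as the arm can. A call with a gripper value outside its range is refused whole. "claw" is the finger opening in m, from 0 to 0.0854, set as the call begins (left out, the last holds). The fingers move at their own pace and stop on an object; "squeeze" is the grip in N (left out, the last holds). Time passes only in rows, so rows that repeat a pose let the fingers close, or fill a call up. It gives the time, the measured TCP pose, the force and the opening at its end, in the units of the state.
- sense(): the state, without advancing time (a new reading comes with each control period).
- grab_frame(name): name is "side" or "top" or "wrist"; returns a dict with "frame" (480x640x3 uint8, blue, green, red), "depth" (480x640 float32, mm along the optical axis (not along the pixel's ray), 0 where there is no reading), "vfov" (degrees; the focal length in pixels is half the picture's height over the tangent of half this angle, whatever the lens; pixels are square), "cx", "cy" (the principal point, pixels), "R" (3x3) and "t" (3): a world point X has camera coordinates R X + t; the wrist camera has in their place "T_tool_cam" (4x4, takes a point from camera to tool coordinates, whose origin is the TCP and whose axes are the tool frame's). Camera axes: x right, y down, z forward; pixel columns grow to the right and rows downward; lengths in mm; the calibration is good to about 2 mm. A picture is of the moment at which its call begins: read the wrist's pose just before it.
- job_done(): hands the job in, once; it reports no verdict.
Trained networks look in a picture, given as the dict that the camera call returned (one of the last four; its "shot" number tells which), for a name from the list of things; names that differ only in an ending like _2 or _b are one class to them, and where a whole thing is asked for, a point or a joint stands for the part that bears it (a point fixed in the world has none). Each returns a list of dicts, best first, with "p" (0 to 1); they miss things now and then, are a little off and sometimes report something else, mostly with a low value. They report only what shows in the picture. A call takes as long as a camera call.
- cut_out(picture, target): "region" (480x640 bool, what is visible of it) and "rect" ([left, top, right, bottom] in pixels, round what is visible of it).
The state is a dict: "clock": time; "qpos": joint angles; "joint_velocities": joint speeds; "tau": joint torques, N m; "ee_pos": TCP position; "tool_rot": TCP orientation; "wrist_force": force on the tool from outside, world axes, zero at the start; "wrist_torque": the same for the moment, N m; "grip_width": opening from 0.0 (shut) to 1.0 (fully open).
Only numpy, scipy, OpenCV 4.12 (cv2) and the standard library are available. Lean on these libraries where they do the work, as an engineer would, in place of code of your own. Each camera call takes 0.05 s, during which the arm holds its last target. There are 200 camera calls.

## Working session

There is one attempt and no reset: what is moved stays moved. The work goes in short steps, Python scripts to look and compute and a tool call to move; the robot and the scene stay as the last step left them, time stands still between calls to the robot, and variables do not carry over. Pictures are saved under pics/ and viewed, about 8 in all and at most 12, crops included, and the job is handed in when it is done.

Besides the shell and the picture viewer there is one more tool, called after "Emit:" as name(argument=value, ...), one argument or row to a line, values as JSON. drive_tool: Moves the arm, as the interface text tells. Its arguments: {"type":"object","properties":{"plan":{"type":"array"},"claw":{"type":"number"},"squeeze":{"type":"number"}},"required":["plan"]}

```bash
mkdir -p pics; ls
cat > h.py <<'E'
from rig import *
import numpy as np, cv2
from scipy.spatial.transform import Rotation as Ro
def world(p,mask):
    v,u=np.nonzero(mask&(p["depth"]>0)); z=p["depth"][v,u]
    f=240/np.tan(np.radians(p["vfov"])/2)
    c=np.c_[(u-p["cx"])*z/f,(v-p["cy"])*z/f,z]
    return (c-np.array(p["t"]))@np.array(p["R"]) , u, v
E
python3 - <<'E'
from h import *
s=sense(); print(s)
for n in ("top","side"):
    p=grab_frame(n); cv2.imwrite(f"pics/{n}0.png",p["frame"])
    for t in ("wide_bin","wide_pad","wide_lid_edge","narrow_bin","narrow_pad","narrow_lid_edge","block","spray","mug"):
        for d in cut_out(p,t)[:2]:
            X,u,v=world(p,d["region"])
            if len(X): print(n,t,round(d["p"],2),np.round(d["rect"]),len(X),np.round(np.median(X,0)),np.round(np.percentile(X,2,axis=0)),np.round(np.percentile(X,98,axis=0)))
E
```

```text
pics
{'clock': 0.0, 'qpos': array([-1.15621846,  0.68998335, -0.19452292,  1.5663763 ,  0.15729306,
        0.9025015 , -0.21511493]), 'joint_velocities': array([ 5.77205640e-04, -1.18039628e-03,  1.52143696e-03,  2.62806400e-05,
        1.04136904e-03, -3.59899942e-04,  2.21801105e-04]), 'tau': array([ 3.13302587e-05, -5.39592254e+01, -1.26620740e+00, -1.58543140e+01,
        9.13239870e-03,  9.49168461e-03,  1.99686906e-05]), 'ee_pos': array([232.07092687, 579.59850388, 230.47607555]), 'tool_rot': array([ 2.60066493e+00,  1.76036525e+00, -2.32262181e-03]), 'wrist_force': array([-0.67806596, -0.38507837,  0.24806244]), 'wrist_torque': array([-0.00765413, -0.0089008 ,  0.01912029]), 'grip_width': 1.003458608458352}
top wide_bin 0.8 [152. 157. 267. 283.] 8038 [645. 233. 114.] [502. 124.   3.] [745. 337. 121.]
top wide_pad 0.62 [151. 210. 208. 284.] 1035 [536. 272. 106.] [487. 239.  -2.] [618. 371. 125.]
top wide_lid_edge 0.97 [157. 159. 262. 246.] 5957 [662. 228. 114.] [579. 133. 110.] [745. 323. 118.]
top narrow_bin 0.69 [342. 189. 413. 308.] 5255 [ 573. -159.  113.] [ 427. -220.    
[... 1214 characters left out ...]
]
side narrow_pad 0.89 [284. 268. 319. 306.] 596 [ 458. -183.  114.] [ 418. -216.   93.] [ 502. -115.  126.]
side narrow_pad 0.73 [260. 246. 280. 275.] 400 [417.   9.  31.] [396. -17.   1.] [442.  38.  53.]
side narrow_lid_edge 0.84 [313. 247. 390. 302.] 2333 [ 592. -165.  115.] [ 515. -221.  110.] [ 671. -103.  119.]
side block 0.72 [261. 248. 282. 274.] 376 [417.   8.  31.] [396. -17.   4.] [440.  33.  53.]
side spray 0.98 [307. 378. 340. 432.] 1599 [ 424. -466.  155.] [ 400. -478.    1.] [ 455. -421.  183.]
side spray 0.3 [276. 151. 362. 222.] 4263 [643. 179. 113.] [507. 121.   4.] [743. 336. 121.]
side mug 0.75 [275. 151. 364. 223.] 4367 [642. 183. 113.] [507. 121.   2.] [745. 349. 121.]
```

Run:
```python
from h import *
p=grab_frame("top"); 
im=cv2.resize(p["frame"][130:340,80:560],None,fx=1.6,fy=1.6); cv2.imwrite("pics/t1.png",im)
for t in ("wide","narrow"):
    X,_,_=world(p,cut_out(p,t+"_lid_edge")[0]["region"])
    X=X[(X[:,2]>108)&(X[:,2]<120)]
    print(t,cv2.minAreaRect(X[:,:2].astype(np.float32)))
    P,_,_=world(p,cut_out(p,t+"_pad")[0]["region"])
    P=P[(P[:,2]>100)&(P[:,2]<132)]
    # near median cluster
    Q=P[np.linalg.norm(P[:,:2]-np.median(P[:,:2],0),axis=1)<45]
    print(t,"pad",cv2.minAreaRect(Q[:,:2].astype(np.float32)),np.percentile(Q[:,2],[2,50,98]),len(Q))
s=sense();print(Ro.from_rotvec(s["tool_rot"]).as_matrix().round(3))
```

```text
Traceback (most recent call last):
IndexError: list index out of range
```

View pics/t1.png

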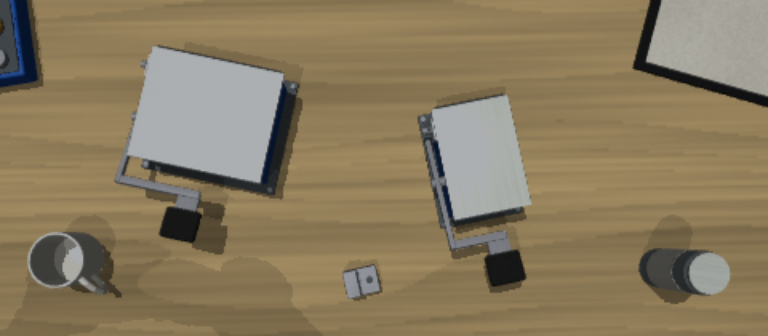

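The picture shows the wide bin on the left with its pad at crop (181,224), about px (193,270). The narrow bin is on the right, the mug is left of the wide pad and the block is between the bins. The detector missed the lid this time, so I'll segment by height and colour.

Run:
```python
from h import *
p=grab_frame("top"); g=p["frame"].max(2)
def box(l,t,r,b):
    m=np.zeros((480,640),bool); m[t:b,l:r]=1; return m
X,_,_=world(p,box(150,150,275,255)&(g>140))
X=X[(X[:,2]>107)&(X[:,2]<121)]
r=cv2.minAreaRect(X[:,:2].astype(np.float32)); print("lid",r,X[:,2].mean())
P,u,v=world(p,box(172,255,212,285)&(g<60))
k=P[:,2]>100; P=P[k]
print("pad",cv2.minAreaRect(P[:,:2].astype(np.float32)),np.percentile(P[:,2],[2,50,98]),len(P))
A=np.c_[P[:,:2]-P[:,:2].mean(0),np.ones(len(P))]; print(np.linalg.lstsq(A,P[:,2],rcond=None)[0])
bs=cv2.boxPoints(r); print(bs)
s=sense();print(Ro.from_rotvec(s["tool_rot"]).as_matrix().round(3), s["clock"])
for yaw in np.radians([-8,-10,-11,-12,-13,-14]):
    c=np.array(r[0]); ax=np.array([np.cos(yaw),np.sin(yaw)]); print(np.degrees(yaw),(c-0.157*1000*ax+ -0*ax).round(1))
```

```text
lid ((662.823974609375, 229.67788696289062), (195.09130859375, 159.7418212890625), 77.20540618896484) 114.03725814815873
pad ((513.5209350585938, 261.1427917480469), (48.77134704589844, 56.8748893737793), 78.49745178222656) [111.57777324 119.54807249 125.97911438] 435
[-2.28298474e-01  7.55907369e-02  1.19240985e+02]
[[563.3341  152.24219]
 [719.1096  116.86634]
 [762.31384 307.1136 ]
 [606.5383  342.48944]]
[[ 0.372  0.928  0.   ]
 [ 0.928 -0.372  0.   ]
 [ 0.     0.    -1.   ]] 1.15
-8.0 [507.4 251.5]
-10.0 [508.2 256.9]
-11.0 [508.7 259.6]
-12.000000000000002 [509.3 262.3]
-13.0 [509.8 265. ]
-14.0 [510.5 267.7]
```

Emit:
drive_tool(
  plan=[
    [[-0.015,0.03,0,0,0,-2],[-0.035,0.07,0,0,0,-4],[-0.057,0.112,0,0,0,-6],[-0.077,0.152,0,0,0,-8],[-0.095,0.188,0,0,0,-9.3]],
  ],
  claw=0,
  squeeze=20,
)

```text
clock: 1.65
ee_pos: [373.2, 420.1, 231.4]
tool_rot: [2.45, 1.966, 0.001]
wrist_force: [0.4, 0.2, 0.2]
grip_width: 0.148
```

Emit:
drive_tool(
  plan=[
    [[-0.03,0.04,0.005,0,0,0],[-0.06,0.08,0.015,0,0,0],[-0.088,0.118,0.027,0,0,0],[-0.11,0.15,0.04,0,0,0],[-0.125,0.171,0.05,0,0,0]],
  ],
)

```text
clock: 2.15
ee_pos: [513.8, 259.2, 180.6]
tool_rot: [2.453, 1.959, -0.001]
wrist_force: [-1.1, 0.9, -0.4]
grip_width: -0.003
```

Run:
```python
from h import *
s=sense(); R=Ro.from_rotvec(s["tool_rot"]).as_matrix(); print(s["clock"],s["ee_pos"].round(1),s["wrist_force"].round(2),s["grip_width"]);print(R.round(3))
p=grab_frame("wrist"); T=np.array(p["T_tool_cam"]); W=np.eye(4); W[:3,:3]=R; W[:3,3]=s["ee_pos"]; C=np.linalg.inv(W@T)
p["R"],p["t"]=C[:3,:3],C[:3,3]
cv2.imwrite("pics/w1.png",p["frame"])
X,u,v=world(p,p["frame"].max(2)<60)
k=(X[:,2]>105)&(X[:,2]<135)&(np.hypot(X[:,0]-511,X[:,1]-263)<45); P=X[k]
print(k.sum(), cv2.minAreaRect(P[:,:2].astype(np.float32)) if k.sum() else "", P[:,2].mean(), np.median(P,0))
```

```text
2.15 [513.8 259.2 180.6] [-1.08  0.91 -0.39] -0.002586294016365055
[[ 0.221  0.975  0.001]
 [ 0.975 -0.221 -0.002]
 [-0.002  0.001 -1.   ]]
6993 ((507.5404968261719, 261.6853942871094), (49.2377815246582, 43.781410217285156), 77.49669647216797) 119.98028666899003 [504.69000522 261.85239908 120.23403595]
```

View pics/w1.png

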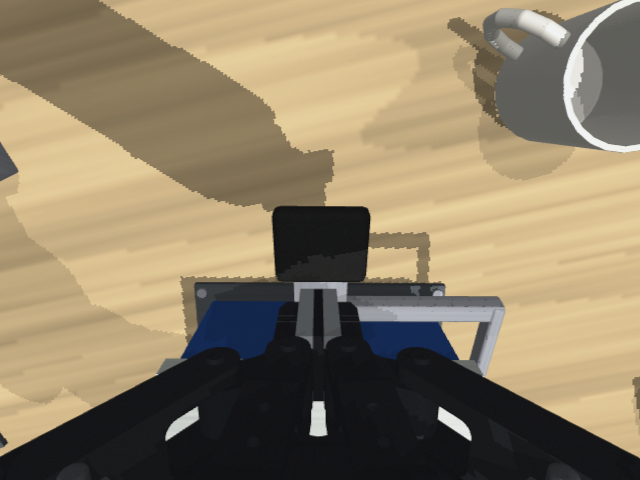

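The pad measures 49 x 44 mm in the wrist picture (px 273–370, 206–282) and is centred at (507.5, 262). That fits the prediction from the bin. Next I align over it and come down close.

Emit:
drive_tool(
  plan=[
    [[-0.0015,-0.006,0.005,0,0,0],[-0.0015,-0.006,0.018,0,0,0],[-0.0015,-0.006,0.032,0,0,0],[-0.0015,-0.006,0.042,0,0,0],[-0.0015,-0.006,0.047,0,0,0]],
  ],
)

```text
clock: 2.7
ee_pos: [503.9, 263.8, 133.1]
tool_rot: [-2.448, -1.968, 0.002]
wrist_force: [-0.4, 1.2, -0.3]
grip_width: -0.0
```

Emit:
drive_tool(
  plan=[
    [[0,0,0.002,0,0,0],[0,0,0.005,0,0,0],[0,0,0.008,0,0,0],[0,0,0.011,0,0,0],[0,0,0.014,0,0,0]],
  ],
)

```text
clock: 3.2
ee_pos: [504.7, 263.4, 120.7]
tool_rot: [-2.45, -1.966, 0.0]
wrist_force: [-3.0, 0.4, 5.1]
grip_width: -0.003
```

Emit:
drive_tool(
  plan=[
    [[0,0,0.003,0,0,0],[0,0,0.006,0,0,0],[0,0,0.009,0,0,0],[0,0,0.012,0,0,0],[0,0,0.015,0,0,0]],
  ],
)

```text
clock: 3.7
ee_pos: [504.0, 263.7, 105.7]
tool_rot: [-2.449, -1.966, 0.001]
wrist_force: [-3.6, 0.4, 5.5]
grip_width: -0.004
```

Emit:
drive_tool(
  plan=[
    [[0,0,0.003,0,0,0],[0,0,0.006,0,0,0],[0,0,0.009,0,0,0],[0,0,0.012,0,0,0],[0,0,0.015,0,0,0]],
  ],
)

```text
clock: 4.2
ee_pos: [503.7, 263.8, 90.6]
tool_rot: [-2.448, -1.966, 0.002]
wrist_force: [-4.5, 0.7, 5.9]
grip_width: 0.001
```

Emit:
drive_tool(
  plan=[
    [[0,0,0.003,0,0,0],[0,0,0.006,0,0,0],[0,0,0.009,0,0,0],[0,0,0.012,0,0,0],[0,0,0.015,0,0,0]],
  ],
)

```text
clock: 4.7
ee_pos: [503.3, 263.9, 75.5]
tool_rot: [-2.447, -1.966, 0.002]
wrist_force: [-4.9, 1.9, 4.5]
grip_width: -0.001
```

Emit:
drive_tool(
  plan=[
    [[0,0,0.003,0,0,0],[0,0,0.006,0,0,0],[0,0,0.009,0,0,0],[0,0,0.012,0,0,0],[0,0,0.014,0,0,0]],
  ],
)

```text
clock: 5.2
ee_pos: [505.0, 263.3, 61.0]
tool_rot: [-2.45, -1.966, -0.0]
wrist_force: [-4.4, 2.2, 4.1]
grip_width: 0.001
```

Emit:
drive_tool(
  plan=[
    [[0,0,0.002,0,0,0],[0,0,0.004,0,0,0],[0,0,0.006,0,0,0],[0,0,0.007,0,0,0],[0,0,0.008,0,0,0]],
  ],
)

```text
clock: 5.7
ee_pos: [505.9, 263.1, 53.4]
tool_rot: [2.45, 1.966, 0.002]
wrist_force: [-1.2, 1.5, 3.3]
grip_width: 0.001
```

Emit:
drive_tool(
  plan=[
    [[0,0,0.0007,0,0,0],[0,0,0.0014,0,0,0],[0,0,0.002,0,0,0],[0,0,0.0025,0,0,0],[0,0,0.003,0,0,0]],
  ],
)

```text
clock: 6.2
ee_pos: [506.2, 263.0, 50.8]
tool_rot: [2.45, 1.965, 0.003]
wrist_force: [-0.4, 0.9, 9.7]
grip_width: 0.003
```

Emit:
drive_tool(
  plan=[
    [[0,0,0.0005,0,0,0],[0,0,0.001,0,0,0],[0,0,0.001,0,0,0],[0,0,0.001,0,0,0],[0,0,0.001,0,0,0]],
  ],
)

```text
clock: 6.7
ee_pos: [506.3, 263.1, 50.7]
tool_rot: [2.45, 1.965, 0.004]
wrist_force: [-1.6, 0.2, 14.1]
grip_width: 0.002
```

Run:
```python
from h import *
p=grab_frame("side"); cv2.imwrite("pics/s1.png",cv2.resize(p["frame"][90:340,220:440],None,fx=2.5,fy=2.2))
X,u,v=world(p,np.ones((480,640),bool))
b=np.array([np.cos(np.radians(-12.6)),np.sin(np.radians(-12.6))]); d=X[:,:2]-np.array([662.8,229.7]); bx=d@b; by=d@np.array([-b[1],b[0]])
k=(abs(by)<60)&(bx>-20)&(bx<100)&(X[:,2]>125); c=np.polyfit(bx[k],X[k,2],1); print(k.sum(),"lid angle",-np.arctan(c[0]), X[k].max(0))
s=sense();print(s["clock"],s["ee_pos"],s["wrist_force"])
```

```text
501 lid angle 1.0411116820172264 [749.40056703 287.44674008 256.55448108]
6.75 [506.26903005 263.08345457  50.71964738] [-1.55890369  0.85193207 13.42841001]
```

View pics/s1.png

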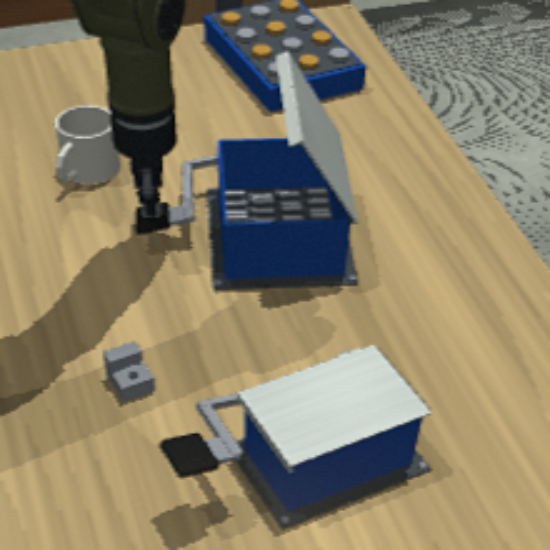

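The lid is fully open: its edge is at 256 mm against an expected 255, and the stop force is felt. The narrow bin, at crop (330,400), is shut, and the block and mug stand where they were. I hold now, then start easing up.

Emit:
drive_tool(
  plan=[
    [[0,0,0,0,0,0],[0,0,0,0,0,0],[0,0,0,0,0,0],[0,0,0,0,0,0],[0,0,0,0,0,0]],
  ],
)

```text
clock: 7.25
ee_pos: [506.2, 263.1, 50.7]
tool_rot: [2.45, 1.965, 0.004]
wrist_force: [-0.3, -0.0, 14.6]
grip_width: 0.002
```

Emit:
drive_tool(
  plan=[
    [[0,0,0,0,0,0],[0,0,0,0,0,0],[0,0,0,0,0,0],[0,0,0,0,0,0],[0,0,0,0,0,0]],
  ],
)

```text
clock: 7.75
ee_pos: [506.2, 263.1, 50.7]
tool_rot: [2.45, 1.965, 0.004]
wrist_force: [-1.3, 0.8, 13.3]
grip_width: 0.004
```

Emit:
drive_tool(
  plan=[
    [[0,0,0,0,0,0],[0,0,-0.001,0,0,0],[0,0,-0.002,0,0,0],[0,0,-0.0026,0,0,0],[0,0,-0.0035,0,0,0]],
  ],
)

```text
clock: 8.25
ee_pos: [505.8, 263.1, 52.9]
tool_rot: [2.45, 1.966, 0.002]
wrist_force: [1.6, 2.8, 3.4]
grip_width: -0.0
```

Emit:
drive_tool(
  plan=[
    [[0,0,-0.001,0,0,0],[0,0,-0.002,0,0,0],[0,0,-0.003,0,0,0],[0,0,-0.004,0,0,0],[0,0,-0.005,0,0,0]],
  ],
)

```text
clock: 8.75
ee_pos: [505.1, 263.2, 57.9]
tool_rot: [-2.45, -1.966, -0.0]
wrist_force: [0.4, 2.4, 3.9]
grip_width: -0.001
```

Emit:
drive_tool(
  plan=[
    [[0,0,-0.001,0,0,0],[0,0,-0.002,0,0,0],[0,0,-0.003,0,0,0],[0,0,-0.004,0,0,0],[0,0,-0.005,0,0,0]],
  ],
)

```text
clock: 9.25
ee_pos: [504.7, 263.3, 62.8]
tool_rot: [-2.449, -1.966, 0.0]
wrist_force: [-0.1, 3.3, 4.1]
grip_width: 0.001
```

Emit:
drive_tool(
  plan=[
    [[0,0,-0.001,0,0,0],[0,0,-0.002,0,0,0],[0,0,-0.003,0,0,0],[0,0,-0.004,0,0,0],[0,0,-0.005,0,0,0]],
  ],
)

```text
clock: 9.75
ee_pos: [504.6, 262.9, 67.8]
tool_rot: [-2.45, -1.966, 0.002]
wrist_force: [-2.5, 3.1, 4.1]
grip_width: 0.001
```

Emit:
drive_tool(
  plan=[
    [[0,0,-0.001,0,0,0],[0,0,-0.002,0,0,0],[0,0,-0.003,0,0,0],[0,0,-0.004,0,0,0],[0,0,-0.005,0,0,0]],
  ],
)

```text
clock: 10.25
ee_pos: [504.7, 262.6, 72.8]
tool_rot: [-2.45, -1.966, 0.002]
wrist_force: [-3.1, 2.6, 4.5]
grip_width: 0.004
```

Emit:
drive_tool(
  plan=[
    [[0,0,-0.001,0,0,0],[0,0,-0.002,0,0,0],[0,0,-0.003,0,0,0],[0,0,-0.004,0,0,0],[0,0,-0.005,0,0,0]],
  ],
)

```text
clock: 10.75
ee_pos: [505.0, 262.5, 77.8]
tool_rot: [2.45, 1.966, -0.001]
wrist_force: [-4.2, 1.6, 5.2]
grip_width: -0.003
```

Emit:
drive_tool(
  plan=[
    [[0,0,-0.001,0,0,0],[0,0,-0.002,0,0,0],[0,0,-0.003,0,0,0],[0,0,-0.004,0,0,0],[0,0,-0.005,0,0,0]],
  ],
)

```text
clock: 11.25
ee_pos: [505.2, 262.5, 82.9]
tool_rot: [2.45, 1.965, -0.001]
wrist_force: [-4.3, 0.9, 4.7]
grip_width: 0.003
```

Emit:
drive_tool(
  plan=[
    [[0,0,-0.001,0,0,0],[0,0,-0.002,0,0,0],[0,0,-0.003,0,0,0],[0,0,-0.004,0,0,0],[0,0,-0.005,0,0,0]],
  ],
)

```text
clock: 11.75
ee_pos: [505.5, 262.4, 87.9]
tool_rot: [2.45, 1.965, 0.0]
wrist_force: [-2.7, 0.5, 4.9]
grip_width: 0.001
```

Emit:
drive_tool(
  plan=[
    [[0,0,-0.001,0,0,0],[0,0,-0.002,0,0,0],[0,0,-0.003,0,0,0],[0,0,-0.004,0,0,0],[0,0,-0.005,0,0,0]],
  ],
)

```text
clock: 12.25
ee_pos: [506.0, 262.3, 93.0]
tool_rot: [2.45, 1.964, 0.001]
wrist_force: [-1.4, 0.0, 5.1]
grip_width: -0.001
```

Emit:
drive_tool(
  plan=[
    [[0,0,-0.001,0,0,0],[0,0,-0.002,0,0,0],[0,0,-0.003,0,0,0],[0,0,-0.004,0,0,0],[0,0,-0.005,0,0,0]],
  ],
)

```text
clock: 12.75
ee_pos: [506.7, 262.1, 98.2]
tool_rot: [2.45, 1.963, 0.002]
wrist_force: [-1.0, 0.1, 5.1]
grip_width: 0.001
```

Emit:
drive_tool(
  plan=[
    [[0,0,-0.001,0,0,0],[0,0,-0.002,0,0,0],[0,0,-0.003,0,0,0],[0,0,-0.004,0,0,0],[0,0,-0.005,0,0,0]],
  ],
)

```text
clock: 13.25
ee_pos: [507.5, 262.0, 103.3]
tool_rot: [2.45, 1.962, 0.004]
wrist_force: [1.0, 1.2, 5.0]
grip_width: 0.002
```

Emit:
drive_tool(
  plan=[
    [[0,0,-0.001,0,0,0],[0,0,-0.002,0,0,0],[0,0,-0.003,0,0,0],[0,0,-0.004,0,0,0],[0,0,-0.005,0,0,0]],
  ],
)

```text
clock: 13.75
ee_pos: [506.6, 262.4, 108.1]
tool_rot: [2.45, 1.964, 0.003]
wrist_force: [4.0, -1.8, 3.8]
grip_width: -0.003
```

Emit:
drive_tool(
  plan=[
    [[0,0,-0.0008,0,0,0],[0,0,-0.0016,0,0,0],[0,0,-0.0024,0,0,0],[0,0,-0.0032,0,0,0],[0,0,-0.004,0,0,0]],
  ],
)

```text
clock: 14.25
ee_pos: [505.2, 263.0, 111.8]
tool_rot: [-2.45, -1.966, -0.0]
wrist_force: [4.9, -1.6, 4.2]
grip_width: -0.002
```

Emit:
drive_tool(
  plan=[
    [[0,0,-0.0006,0,0,0],[0,0,-0.0012,0,0,0],[0,0,-0.0018,0,0,0],[0,0,-0.0024,0,0,0],[0,0,-0.003,0,0,0]],
  ],
)

```text
clock: 14.75
ee_pos: [505.2, 263.0, 114.8]
tool_rot: [-2.45, -1.966, -0.0]
wrist_force: [4.5, -0.9, 3.1]
grip_width: 0.002
```

Emit:
drive_tool(
  plan=[
    [[0,0,-0.0005,0,0,0],[0,0,-0.001,0,0,0],[0,0,-0.0015,0,0,0],[0,0,-0.002,0,0,0],[0,0,-0.0025,0,0,0]],
  ],
)

```text
clock: 15.25
ee_pos: [505.2, 263.0, 117.3]
tool_rot: [-2.45, -1.966, -0.0]
wrist_force: [4.7, -1.0, 3.1]
grip_width: 0.002
```

Emit:
drive_tool(
  plan=[
    [[0,0,-0.0005,0,0,0],[0,0,-0.001,0,0,0],[0,0,-0.0015,0,0,0],[0,0,-0.002,0,0,0],[0,0,-0.0025,0,0,0]],
  ],
)

```text
clock: 15.75
ee_pos: [505.1, 263.0, 119.8]
tool_rot: [-2.45, -1.966, 0.0]
wrist_force: [4.3, -0.1, 3.1]
grip_width: 0.0
```

Emit:
drive_tool(
  plan=[
    [[0,0,-0.0005,0,0,0],[0,0,-0.001,0,0,0],[0,0,-0.0015,0,0,0],[0,0,-0.002,0,0,0],[0,0,-0.0025,0,0,0]],
  ],
)

```text
clock: 16.25
ee_pos: [505.1, 262.9, 122.3]
tool_rot: [-2.45, -1.966, 0.0]
wrist_force: [4.2, -0.3, 2.9]
grip_width: 0.001
```

Emit:
drive_tool(
  plan=[
    [[0,0,-0.0005,0,0,0],[0,0,-0.001,0,0,0],[0,0,-0.0015,0,0,0],[0,0,-0.002,0,0,0],[0,0,-0.0025,0,0,0]],
  ],
)

```text
clock: 16.75
ee_pos: [503.5, 262.9, 124.3]
tool_rot: [-2.449, -1.966, 0.004]
wrist_force: [0.9, -0.0, 0.4]
grip_width: -0.002
```

Emit:
drive_tool(
  plan=[
    [[0,0,-0.0005,0,0,0],[0,0,-0.001,0,0,0],[0,0,-0.0015,0,0,0],[0,0,-0.0025,0,0,0],[0,0,-0.004,0,0,0]],
  ],
)

```text
clock: 17.25
ee_pos: [504.9, 262.9, 128.7]
tool_rot: [-2.45, -1.966, 0.001]
wrist_force: [0.1, -0.6, -0.3]
grip_width: -0.001
```

Emit:
drive_tool(
  plan=[
    [[0,0,-0.005,0,0,0],[0,0,-0.02,0,0,0],[0,0,-0.04,0,0,0],[0,0,-0.06,0,0,0],[0,0,-0.07,0,0,0]],
  ],
)

```text
clock: 17.75
ee_pos: [505.9, 263.5, 200.8]
tool_rot: [2.45, 1.966, 0.005]
wrist_force: [-0.6, -0.0, -0.5]
grip_width: -0.003
```

Run:
```python
from h import *
p=grab_frame("side"); cv2.imwrite("pics/s2.png",cv2.resize(p["frame"][90:440,220:440],None,fx=2.2,fy=1.7))
X,u,v=world(p,np.ones((480,640),bool))
b=np.array([np.cos(np.radians(-12.6)),np.sin(np.radians(-12.6))]); d=X[:,:2]-np.array([662.8,229.7]); bx=d@b; by=d@np.array([-b[1],b[0]])
k=(abs(by)<80)&(abs(bx)<70)&(X[:,2]>95)&(X[:,2]<300); c=np.polyfit(bx[k],X[k,2],1); print(k.sum(),"lid angle",-np.arctan(c[0]),np.percentile(X[k,2],[2,50,98]))
k=(abs(by)<20)&(abs(bx+158)<17)&(X[:,2]<150);print("pad z",np.median(X[k,2]),k.sum())
s=sense();print(s["clock"],s["ee_pos"],s["wrist_force"],abs(s["joint_velocities"]).max())
```

```text
1564 lid angle 0.00047766018488782757 [111.6979133  115.83661273 119.91794762]
pad z 115.683485783258 194
17.8 [506.39343739 263.76320219 201.60281443] [0.02859242 1.22254707 1.00012928] 0.051159754631095095
```

View pics/s2.png

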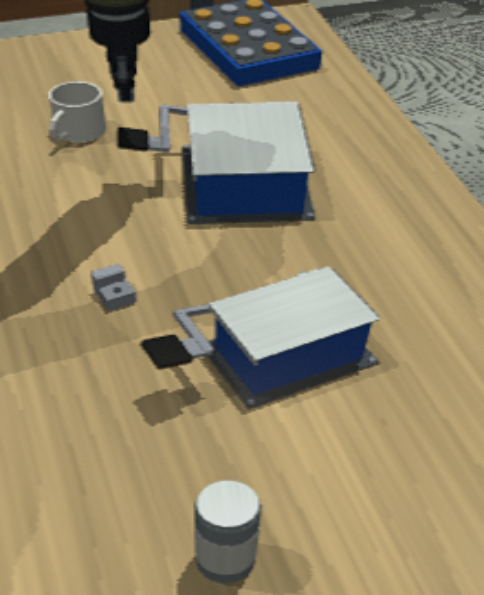

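The lid is shut at crop (250,135) and the fingers are clear above the pad at (132,138). The narrow bin, block, mug and spray look untouched, so I'm handing in.

```bash
python3 -c "
from rig import *
print(job_done())"
```

```text
the job is handed in; nothing more can be done
None
```

I pressed the wide bin's lever pad to its stop with closed fingertips, held the lid open, then eased it shut and let go. The job was handed in at 17.8 s.

- **Fully open:** the lid's front edge stood at 256 mm, against 255 mm expected, with 13–15 N felt on the stop. A plane fit on the lid gave 1.04 rad instead of 1.1, which I put down to coarse depth data.
- **Hold:** the pad was on the stop for about 2.1–2.3 s, judged from force and height. I did not measure the lid angle continuously.
- **Closing:** I raised the pad at 10 mm/s, slowing to 5 mm/s at the end. The fingers stayed loaded until the pad reached its rest height, so the lid did not drop.
- **Final state:** the lid fit reads 0.000 rad (shut), and the fingers are about 80 mm above the pad with no contact force. A rough check of the pad height gave 116 mm against 120 mm at rest. I put the difference down to points off the pad in that sample.
- **Other things:** the narrow bin is still shut. The mug, block and spray look unmoved in the last picture; I did not re-measure them.

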